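# Find the instrument case that has not caught and snap it shut

### The arm

A 7-joint arm with a two-finger parallel gripper is mounted at the origin on the work surface. World frame = base frame: x ahead of the robot, y to its left, z up, the work surface at z = 0. Lengths are in mm, angles in rad, forces in N, time in s.
With the tool pointing down it reaches from about 425 to 875 mm from the base axis. Payload 4.7 kg.
Tool frame: the origin (TCP) lies at the very end of the fingers, on their centre line; the grasp point (between the pads) lies bot.grip_point_offset behind it (bot.grip_point_offset is the distance from the TCP to the grasp point, in mm); z points along the fingers, y is the direction in which the jaws open and shut (so a half turn about z gives the same grasp; the last joint's range is limited). The gripper opens to 87 mm and grips with 3 to 60 N. Pads are 19 mm wide; open, the fingers measure 117 mm over their backs; the gripper's body (75 mm by 190 mm) begins 51 mm behind the grasp point.
Start: joints at [1.156, 0.321, -0.07, 1.45, 0.023, 1.371, -0.057], TCP at [270.24, -591.182, 222.587] pointing down, gripper open.
Joint ranges: [-2.86, 2.86], [-0.3, 2.09], [-1.38, 1.24], [0.06, 2.45], [-1.56, 4.7], [0.09, 2.05], [-2.69, 2.69]. Speed limits (rad/s): [2.57, 2.57, 3.14, 3.14, 3.14, 3.14, 3.14].

### API

Orientations are given as a unit quaternion [x, y, z, w].
In Python, from workcell import bot, optics, workorder gives the robot as it stands. The module is installed in compiled form; this text tells all that it offers.
- The arm moves only by the tool jog_arm, never from a script. Its argument "plan" is one flat list of numbers, 6 for each row, row after row: the shift along the tool's x, y, z in m, then the turn, a rotation vector about the tool's x, y, z in degrees. A call has 1 to 10 rows; each row shifts and turns the commanded pose from where the row before left it, along the tool's axes as they then stand; what a row does not reach is not made up. A row lasts 1/8 s, in which the tool goes at most 62.5 mm and 10.7 degrees, less where a joint would pass 70% of its speed; a pose out of reach is approached as far as the arm can. A call is refused whole if a number of a shift passes 0.0625 or a number of a turn 10.7, either way. A call with a gripper value outside its range is refused whole. "fingers" is the finger opening in m, from 0 to 0.087, set as the call begins (left out, the last holds). The fingers move at their own pace and stop on an object; "grip_force" is the grip in N (left out, the last holds). Time passes only in rows, so rows that do not move let the fingers close. It gives the time, the measured TCP pose, the force and the opening at its end, in the units of the state.
- bot.read_state(): the state, without advancing time (a new reading comes with each control period).
- optics.read_camera(name): name is "side" or "top" or "wrist"; returns a dict with "img" (480x640x3 uint8, red, green, blue), "intrinsics" (3x3 intrinsics, pixels), "cam_to_world" (4x4, takes a point from camera to world coordinates); the wrist camera has in their place "mount" (4x4, takes a point from camera to tool coordinates, whose origin is the TCP and whose axes are the flange's). Camera axes: x right, y down, z forward; pixel columns grow to the right and rows downward; lengths in mm; the calibration is good to about 2 mm. A picture is of the moment at which its call begins: read the wrist's pose just before it. There is no depth.
- workorder.sign_off(): hands the job in, once; it reports no verdict.
The state is a dict: "t": time; "joint_positions": joint angles; "dq": joint speeds; "joint_efforts": joint torques, N m; "eef_pos": TCP position; "eef_rot": TCP orientation; "wrist_force": force on the tool from outside, world axes, zero at the start; "moment": the same for the moment, N m; "width": finger opening in mm.
Only numpy, scipy, OpenCV 4.12 (cv2) and the standard library are available. Lean on these libraries where they do the work, as an engineer would, in place of code of your own. Each camera call takes 0.05 s, during which the arm holds its last target.

### The job

One of the three instrument cases on the sloping rack looks shut but its catch has not caught. Tug the lids by their tabs to find it, raise that lid well open so that its stuck catch springs out, then press the lid firmly down until it snaps fully shut; leave all three cases shut and caught, let go, and leave the things standing around them where they are.

Things in the scene. Friction and masses are not known exactly. Their poses are not given: they have to be found in the camera images.
- rack: low aluminium rack, base plate 170 x 470 x 10 mm, fixed to the bench; origin 10 mm beyond the middle of its underside, x away from the robot, y to its left, z up. It carries three alike grey cases side by side 165 mm apart (left, middle, right as the robot sees them), each sloping up away from the robot at 24 degrees
- grip_left (a point): centre of the pull tab on the left lid: a black plate 12 mm thick (own x), 60 mm wide (y), 34 mm high (z), square on the lid's top face, 17 mm below this point. Axes turn with the lid: x up the slope to the hinge, y left, z square out of the lid (shut: 24 degrees from vertical, leaning to the robot). The hinge line, along y, lies 120 mm along +x and 35 mm below
- lid_left (a joint): opening angle of the left lid, rad: 0 = fully shut, grows as the front edge (towards the robot) lifts, at most 0.45. The lid weighs about 0.25 kg and falls slowly by itself. Caught, it lifts by no more than about 0.01 and then resists firmly; not caught, it follows a pull of at most 8 N along its arc
- case_left: the left case, 150 x 100 x 60 mm with its lid; origin under its centre. In exactly one of the three cases, any of them, the catch inside is stuck back and does not hold the lid; nothing shows which
- grip_mid (a point): centre of the pull tab on the middle lid: a black plate 12 mm thick (own x), 60 mm wide (y), 34 mm high (z), square on the lid's top face, 17 mm below this point. Axes turn with the lid: x up the slope to the hinge, y left, z square out of the lid (shut: 24 degrees from vertical, leaning to the robot). The hinge line, along y, lies 120 mm along +x and 35 mm below
- lid_mid (a joint): opening angle of the middle lid, rad: 0 = fully shut, grows as the front edge (towards the robot) lifts, at most 0.45. The lid weighs about 0.25 kg and falls slowly by itself. Caught, it lifts by no more than about 0.01 and then resists firmly; not caught, it follows a pull of at most 8 N along its arc
- case_mid: the middle case, 150 x 100 x 60 mm with its lid; origin under its centre. Lifting the uncaught lid past about 0.15 rad lets its stuck catch spring out; if then let go, the lid comes to rest on the catch at about 0.13 rad. Pressing on a shut lid does not free a stuck catch
- grip_right (a point): centre of the pull tab on the right lid: a black plate 12 mm thick (own x), 60 mm wide (y), 34 mm high (z), square on the lid's top face, 17 mm below this point. Axes turn with the lid: x up the slope to the hinge, y left, z square out of the lid (shut: 24 degrees from vertical, leaning to the robot). The hinge line, along y, lies 120 mm along +x and 35 mm below
- lid_right (a joint): opening angle of the right lid, rad: 0 = fully shut, grows as the front edge (towards the robot) lifts, at most 0.45. The lid weighs about 0.25 kg and falls slowly by itself. Caught, it lifts by no more than about 0.01 and then resists firmly; not caught, it follows a pull of at most 8 N along its arc
- case_right: the right case, 150 x 100 x 60 mm with its lid; origin under its centre. To shut a lid whose catch has sprung out, press at the tab, square to the lid, with about 8 to 15 N until the catch snaps over; go on to the firm stop at 0, where the lid then holds. A lid that stays anywhere above 0.02 rad has not caught yet
- stain_jar: bystander: amber glass jar with black cap, 36 mm across, 62 mm high, standing on the rack's base between the left and middle cases; origin under its centre
- slide_carton: bystander: white paper carton 85 x 36 x 50 mm, standing on the rack's base between the middle and right cases; origin under its centre
- wash_bottle: bystander: white plastic bottle, 60 mm across, 150 mm high, beside the rack; origin under its centre
- pen_cup: bystander: black cup 72 mm across, 95 mm high, with pens that stick out to about 140 mm; origin under its centre
- sample_pot: bystander: clear pot with white cap, 68 mm across, 75 mm high; origin under its centre

How it is judged:
By the outcome, as a careful person would: the job done as asked, in the order asked, and still so for the second after the job is handed in, with the robot touching nothing.
It also fails if it takes over 56 s, if anything falls off the work surface, if the arm or the gripper's body presses on something with over 40 N, if the wrist force passes 120 N, or if a joint passes its speed limit or range.

## Working session

There is one attempt and no reset: what is moved stays moved. The work goes in short steps, Python scripts to look and compute and a tool call to move; the robot and the scene stay as the last step left them, time stands still between calls to the robot, and variables do not carry over. Pictures are saved under pics/ and viewed, and the job is handed in when it is done.

Besides the shell and the picture viewer there is one more tool, called after "Emit:" in YAML: its name, and indented under it one key for each argument. jog_arm: Moves the arm, as the interface text tells. Its arguments: {"type":"object","properties":{"plan":{"type":"array"},"fingers":{"type":"number"},"grip_force":{"type":"number"}},"required":["plan"]}

```bash
mkdir -p pics; python3 - <<'E'
from workcell import bot, optics, workorder
import cv2, numpy as np
np.set_printoptions(precision=4,suppress=True)
print(bot.read_state(), bot.grip_point_offset)
for n in ["side","top","wrist"]:
    c=optics.read_camera(n)
    cv2.imwrite(f"pics/{n}0.png",c["img"][:,:,::-1])
    print(n,c["intrinsics"],c.get("cam_to_world",c.get("mount")))
E
```

```text
{'t': 0.0, 'joint_positions': array([ 1.1561,  0.3218, -0.0701,  1.4517,  0.0226,  1.3708, -0.0569]), 'dq': array([ 0.0003, -0.    , -0.0003, -0.0005,  0.0006, -0.0001, -0.0006]), 'joint_efforts': array([  0.0003, -49.1284,  -0.4038, -31.2527,  -0.0638,   0.0436,
         0.0002]), 'eef_pos': array([ 269.9981, -590.6688,  221.4607]), 'eef_rot': array([ 0.9771,  0.2128, -0.0002, -0.0009]), 'wrist_force': array([0.7911, 0.0845, 0.7346]), 'moment': array([-0.0738, -0.0346,  0.0178]), 'width': 87.21657042307595} 18.700000000000003
side [[469.0975   0.     314.3811]
 [  0.     469.0975 236.9556]
 [  0.       0.       1.    ]] [[ -0.6916  -0.4854   0.5348  -0.1884]
 [ -0.7222   0.4528  -0.5229 586.5303]
 [  0.0116  -0.7479  -0.6637 895.8245]
 [  0.       0.       0.       1.    ]]
top [[585.309    0.     316.6593]
 [  0.     585.309  242.9217]
 [  0.       0.       1.    ]] [[   0.0109   -0.9894    0.1448  408.6755]
 [  -0.9999   -0.0112   -0.0008    3.6681]
 [   0.0024   -0.1447   -0.9895 1509.541 ]
 [   0.        0.        0.        1.    ]]
wrist [[339.8508   0.     320.8771]
 [  0.     339.8508 243.0491]
 [  0.       0.       1.    ]] [[   0.0004   -0.9706   -0.2409   64.8072]
 [   1.        0.0004    0.0001   -0.9506]
 [   0.       -0.2409    0.9706 -162.6196]
 [   0.        0.        0.        1.    ]]
```

View pics/top0.png

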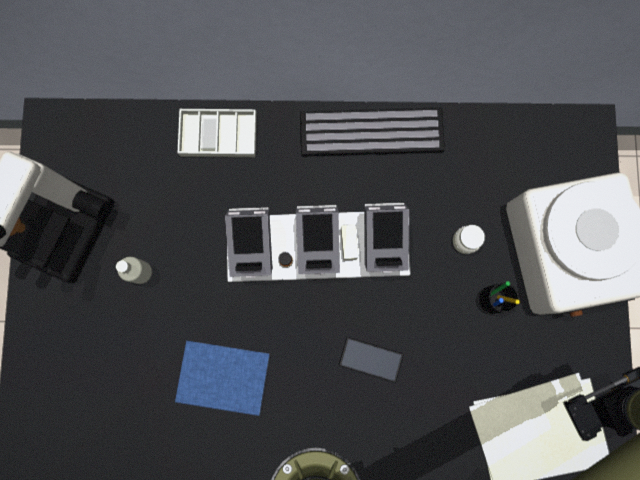

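View pics/side0.png

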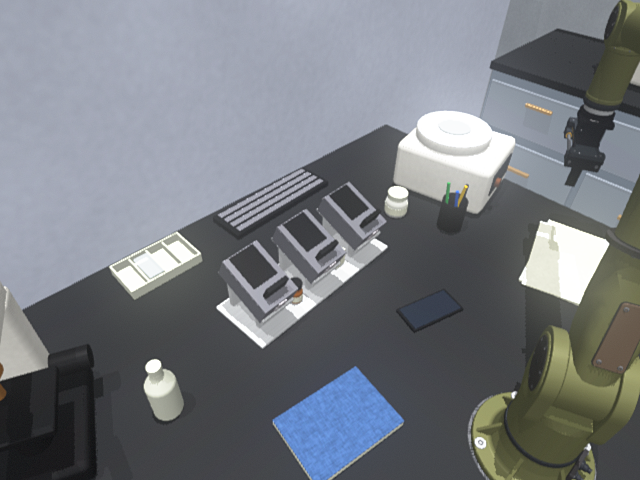

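The top view shows the rack from about (228,280) to (410,210). The dark tabs are near (249,266), (318,265) and (388,264). The jar is at (285,260) and the carton at (349,242). I'll zoom in next.

```bash
python3 - <<'E'
import cv2
a=cv2.imread("pics/top0.png")[195:290,215:425]; cv2.imwrite("pics/top0z.png",cv2.resize(a,None,fx=3.8,fy=3.8,interpolation=cv2.INTER_CUBIC))
a=cv2.imread("pics/side0.png")[170:350,210:400]; cv2.imwrite("pics/side0z.png",cv2.resize(a,None,fx=3.3,fy=3.3,interpolation=cv2.INTER_CUBIC))
E
```

```text
(no output)
```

View pics/top0z.png

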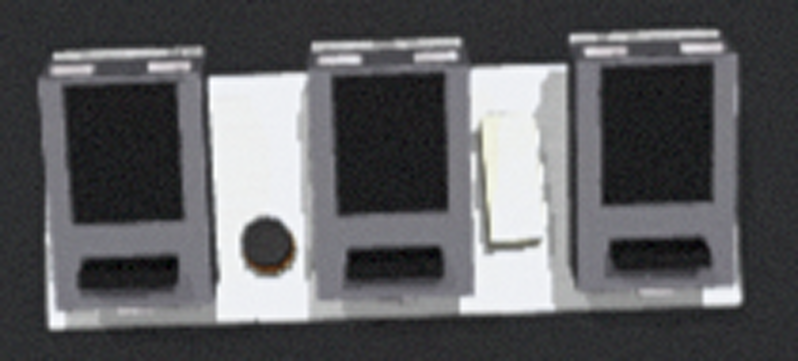

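View pics/side0z.png

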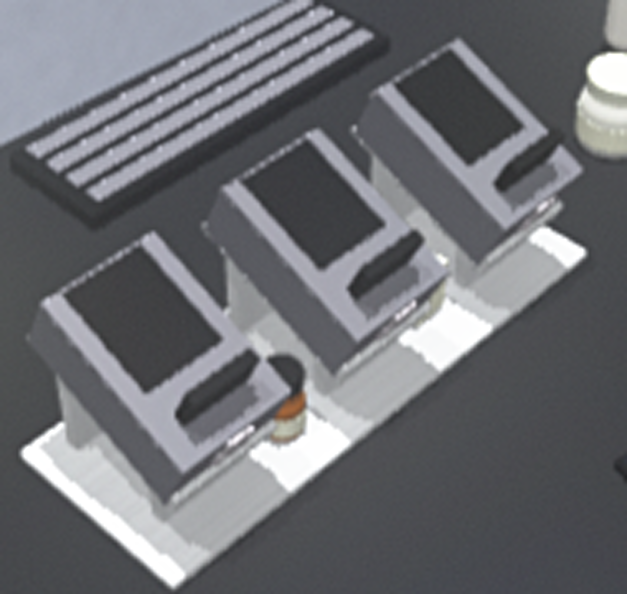

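```bash
cat > h.py <<'E'
import cv2, numpy as np
np.set_printoptions(precision=3,suppress=True)
from workcell import bot, optics, workorder
def ray(c,uv):
    K=c["intrinsics"];T=c["cam_to_world"]
    d=T[:3,:3]@np.linalg.inv(K)@np.array([uv[0],uv[1],1.]);return T[:3,3],d/np.linalg.norm(d)
def plane(c,uv,z):
    o,d=ray(c,uv);return o+d*(z-o[2])/d[2]
def tri(rs):
    A=np.zeros((3,3));b=np.zeros(3)
    for o,d in rs:
        P=np.eye(3)-np.outer(d,d);A+=P;b+=P@o
    x=np.linalg.solve(A,b);return x,[np.linalg.norm((np.eye(3)-np.outer(d,d))@(x-o)) for o,d in rs]
def proj(c,p):
    T=np.linalg.inv(c["cam_to_world"]);q=c["intrinsics"]@(T@np.append(p,1))[:3];return q[:2]/q[2]
E
python3 - <<'E'
from h import *
t=optics.read_camera("top");s=optics.read_camera("side")
for n,c,r,th in(("top",t,(235,255,400,275),45),("side",s,(255,205,392,315),62)):
    g=cv2.cvtColor(c["img"],cv2.COLOR_RGB2GRAY)
    for th in (40,50,60,70):
      x0,y0,x1,y1=r
      k,l,st,ce=cv2.connectedComponentsWithStats((g[y0:y1,x0:x1]<th).astype(np.uint8))
      print(n,th,[(ce[i]+[x0,y0],st[i,4],st[i,2:4]) for i in range(1,k) if 60<st[i,4]<400])
fl=plane(t,(228.2,281.3),10);fr=plane(t,(410.3,274.7),10);print(fl,fr,np.linalg.norm(fl-fr))
E
```

```text
top 40 [(array([387.586, 261.409]), np.int32(181), array([24,  8], dtype=int32)), (array([318.602, 263.869]), np.int32(176), array([24,  9], dtype=int32)), (array([248.323, 266.349]), np.int32(186), array([26,  8], dtype=int32))]
top 50 [(array([387.679, 261.487]), np.int32(187), array([24,  8], dtype=int32)), (array([318.451, 263.985]), np.int32(195), array([26,  9], dtype=int32)), (array([248.562, 266.507]), np.int32(201), array([26,  8], dtype=int32))]
top 60 [(array([285.078, 259.489]), np.int32(90), array([12, 11], dtype=int32)), (array([387.296, 261.685]), np.int32(203), array([25, 10], dtype=int32)), (array([318.558, 264.093]), np.int32(215), array([26, 10], dtype=int32)), (array([248.686, 266.486]), np.int32(210), array([26, 10], dtype=int32))]
top 70 [(array([285.22 , 259.712]), np.int32(118), array([13, 11], dtype=int32)), (array([387.466, 261.785]), np.int32(223), array([25, 10], dtype=int32)), (array([318.338, 264.291]), np.int32(237), array([26, 10], dtype=int32)), (array([248.832, 266.798]), np.int32(238), array([26, 11], dtype=int32))]
side 40 []
side 50 []
side 60 [(array([272.59 , 215.513]), np.int32(234), array([41, 25], dtype=int32)), (array([368.558, 219.701]), np.int32(77), array([20, 16], dtype=int32)), (array([324.808, 252.164]), np.int32(73), array([21, 19], dtype=int32)), (array([273.25 , 290.075]), np.int32(80), array([23, 18], dtype=int32))]
side 70 [(array([272.814, 215.671]), np.int32(295), array([42, 26], dtype=int32)), (array([353.266, 209.656]), np.int32(241), array([29, 14], dtype=int32)), (array([369.932, 218.189]), np.int32(132), array([21, 20], dtype=int32)), (array([326.286, 249.816]), np.int32(147), array([22, 20], dtype=int32)), (array([275.132, 287.077]), np.int32(182), array([25, 22], dtype=int32)), (array([297.317, 282.317]), np.int32(63), array([10, 13], dtype=int32))]
[526.06  228.134  10.   ] [ 548.235 -239.076   10.   ] 467.73682294604623
```

```bash
python3 - <<'E'
from h import *
t=optics.read_camera("top");s=optics.read_camera("side")
P=[]
for a,b in(((248.7,266.5),(275.6,287)),((318.4,264),(326.5,249.8)),((387.5,261.6),(370,218.2))):
    x,e=tri([ray(t,a),ray(s,b)]);P.append(x);print(x,e)
P=np.array(P);print(np.diff(P,axis=0),np.linalg.norm(np.diff(P,axis=0),axis=1))
fl=plane(t,(228.2,281.3),10);fr=plane(t,(410.3,274.7),10)
y=(fl-fr)/np.linalg.norm(fl-fr);x=np.array([y[1],-y[0],0]);print("yaw",np.degrees(np.arctan2(-x[1]*-1,x[0])),y,x)
m=(fl+fr)/2
for p in P: print((p-m)@x,(p-m)@y,p[2])
E
```

```text
[551.882 162.359 134.885] [np.float64(0.16248627555944575), np.float64(0.16248627555961534)]
[559.653  -1.958 135.431] [np.float64(0.23357137039952874), np.float64(0.23357137039941506)]
[ 566.633 -165.213  136.993] [np.float64(0.22612215513652392), np.float64(0.22612215513643746)]
[[   7.771 -164.316    0.546]
 [   6.98  -163.256    1.562]] [164.501 163.412]
yaw 2.7173220752060874 [-0.047  0.999  0.   ] [0.999 0.047 0.   ]
22.673948210968966 166.9423614155252 134.88548660565195
22.646192874082903 2.4425212890454517 135.43127502666496
21.879022129235146 -160.96041910397875 136.99323920771204
```

The triangulated tabs sit 164 mm apart at z≈135.5, and the rack yaw is about 2.6°, all matching the given sizes. Next is a row planner.

```bash
cat >> h.py <<'E'
from scipy.spatial.transform import Rotation as R
from scipy.optimize import least_squares
YAW=np.radians(2.6)
G={"left":np.array([551.9,162.6,135.8]),"mid":np.array([559.5,-1.8,135.8]),"right":np.array([566.8,-165.7,135.8])}
def lidR(phi): # columns lid x,y,z
    return R.from_euler("z",YAW)*R.from_euler("y",-(np.radians(24)-phi))
def target(name,phi=0,up=6.,dx=0.):
    L0=lidR(0).as_matrix();h=G[name]+L0@np.array([120,0,-35.])
    L=lidR(phi).as_matrix();g=h-L@np.array([120,0,-35.])
    T=L@np.array([[0,1,0],[1,0,0],[0,0,-1.]])
    return g+L[:,2]*(up-bot.grip_point_offset)+L[:,0]*dx, R.from_matrix(T)
def rows(p0,R0,p1,R1,n):
    w=(R0.inv()*R1).as_rotvec()/n; w=np.radians(np.round(np.degrees(w),1)); d=R.from_rotvec(w)
    S=sum((d**k).as_matrix() for k in range(n))
    v=np.linalg.solve(S,R0.inv().apply(p1-p0)); v=np.round(v/1000,4)
    p=p0+R0.apply(S@v)*1000
    pe=p; Re=R0*d**n
    print(n,"rows of",v,np.degrees(w).round(1)," end",p,"err mm",p-p1)
    return pe,Re
def st():
    s=bot.read_state(); 
    return s["eef_pos"],R.from_quat(s["eef_rot"]),s
E
python3 - <<'E'
from h import *
p,r,s=st()
t1,r1=target("right",0,100)
print(t1,r1.as_matrix())
rows(p,r,t1,r1,10);rows(p,r,t1,r1,14)
E
```

```text
[ 533.766 -167.2    210.071] [[-0.045  0.913  0.406]
 [ 0.999  0.041  0.018]
 [ 0.     0.407 -0.914]]
10 rows of [ 0.053 -0.003  0.003] [-2.1  1.4 -6.7]  end [ 534.092 -166.97   210.483] err mm [0.326 0.23  0.412]
14 rows of [ 0.038 -0.002  0.002] [-1.5  1.  -4.8]  end [ 533.828 -166.757  210.718] err mm [0.061 0.443 0.647]
```

Emit:
jog_arm:
  plan: [0.038, -0.002, 0.002, -1.5, 1.0, -4.8, 0.038, -0.002, 0.002, -1.5, 1.0, -4.8, 0.038, -0.002, 0.002, -1.5, 1.0, -4.8, 0.038, -0.002, 0.002, -1.5, 1.0, -4.8, 0.038, -0.002, 0.002, -1.5, 1.0, -4.8, 0.038, -0.002, 0.002, -1.5, 1.0, -4.8, 0.038, -0.002, 0.002, -1.5, 1.0, -4.8]
  fingers: 0.05
  grip_force: 25

```text
t: 1.23
eef_pos: [467.8, -413.0, 217.5]
eef_rot: [0.866, 0.487, 0.079, 0.076]
wrist_force: [1.1, 0.1, -0.6]
width: 50.2
```

```bash
sed -i 's/precision=3/precision=4/' h.py; python3 - <<'E'
from h import *
p,r,s=st(); print(p,s["t"],s["wrist_force"],s["width"],s["joint_positions"])
t1,r1=target("right",0,100)
rows(p,r,t1,r1,7)
E
```

```text
[ 467.8392 -413.0255  217.4513] 1.225 [ 1.0601  0.0566 -0.6028] 50.15453348287519 [ 1.0051  0.138  -0.2896  1.7051 -0.0651  1.1087  0.1988]
7 rows of [ 0.0368 -0.0018  0.0023] [-1.5  1.  -4.7]  end [ 533.5938 -166.7928  209.966 ] err mm [-0.1725  0.4072 -0.1052]
```

Emit:
jog_arm:
  plan: [0.0368, -0.0018, 0.0023, -1.5, 1.0, -4.7, 0.0368, -0.0018, 0.0023, -1.5, 1.0, -4.7, 0.0368, -0.0018, 0.0023, -1.5, 1.0, -4.7, 0.0368, -0.0018, 0.0023, -1.5, 1.0, -4.7, 0.0368, -0.0018, 0.0023, -1.5, 1.0, -4.7, 0.0368, -0.0018, 0.0023, -1.5, 1.0, -4.7, 0.0368, -0.0018, 0.0023, -1.5, 1.0, -4.7, 0, 0, 0, 0, 0, 0]

```text
t: 2.22
eef_pos: [533.1, -165.6, 209.6]
eef_rot: [0.677, 0.707, 0.149, 0.143]
wrist_force: [0.8, -1.5, -0.1]
width: 49.9
```

```bash
python3 - <<'E'
from h import *
p,r,s=st(); print(p,s["t"],s["wrist_force"],s["moment"],s["width"],s["joint_positions"])
t1,r1=target("right",0,60)
rows(p,r,t1,r1,3)
c=optics.read_camera("wrist");cv2.imwrite("pics/w1.png",c["img"][:,:,::-1])
E
```

```text
[ 533.1236 -165.6189  209.5676] 2.225 [ 0.7844 -1.4977 -0.0747] [-0.0582  0.3932 -0.0291] 49.89563358229226 [ 0.8633 -0.1367 -0.463   2.0245 -0.3022  0.8792  0.5876]
3 rows of [-0.0005  0.0003  0.0133] [-0.1  0.  -0. ]  end [ 550.1553 -166.4077  173.4516] err mm [ 0.1362  0.0544 -0.0779]
```

View pics/w1.png

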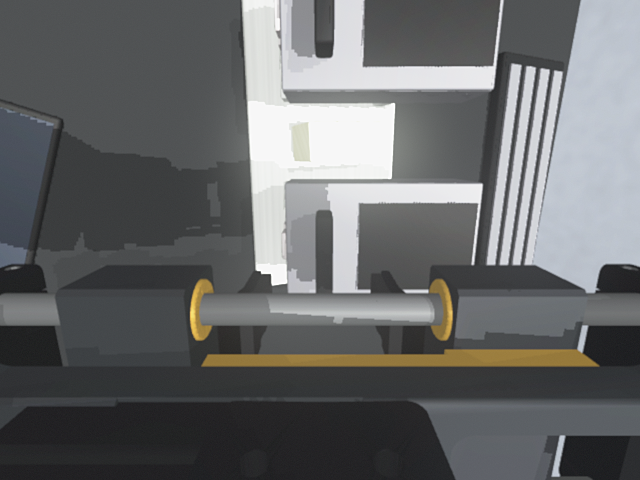

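The wrist view shows the right tab at about (324,250), centred between the fingertips at columns 257 and 392. Descending square to the lid.

Emit:
jog_arm:
  plan: [-0.0005, 0.0002, 0.0133, -0.1, 0, 0, -0.0005, 0.0002, 0.0133, -0.1, 0, 0, -0.0005, 0.0002, 0.0133, -0.1, 0, 0, 0, 0, 0.012, 0, 0, 0, 0, 0, 0.012, 0, 0, 0, 0, 0, 0.012, 0, 0, 0, 0, 0, 0.008, 0, 0, 0, 0, 0, 0.004, 0, 0, 0, 0, 0, 0, 0, 0, 0]

```text
t: 3.4
eef_pos: [569.8, -169.9, 129.8]
eef_rot: [0.679, 0.704, 0.151, 0.145]
wrist_force: [0.4, -0.2, 0.1]
width: 49.7
```

```bash
python3 - <<'E'
from h import *
p,r,s=st(); print(p,s["t"],s["wrist_force"],s["moment"],s["width"],s["joint_positions"])
t1,r1=target("right",0,8)
rows(p,r,t1,r1,1)
c=optics.read_camera("side");cv2.imwrite("pics/s2.png",cv2.resize(c["img"][150:350,250:450,::-1],None,fx=3,fy=3))
E
```

```text
[ 569.847  -169.9444  129.8342] 3.4 [ 0.3672 -0.1591  0.1246] [-0.0141  0.406  -0.0321] 49.65161242339901 [ 0.8376  0.0332 -0.5027  2.0517 -0.2161  0.6784  0.5172]
1 rows of [ 0.0044 -0.0002  0.0041] [ 0.1  0.2 -0.5]  end [ 571.1762 -165.4892  126.0139] err mm [ 0.0286  0.0133 -0.0111]
```

View pics/s2.png

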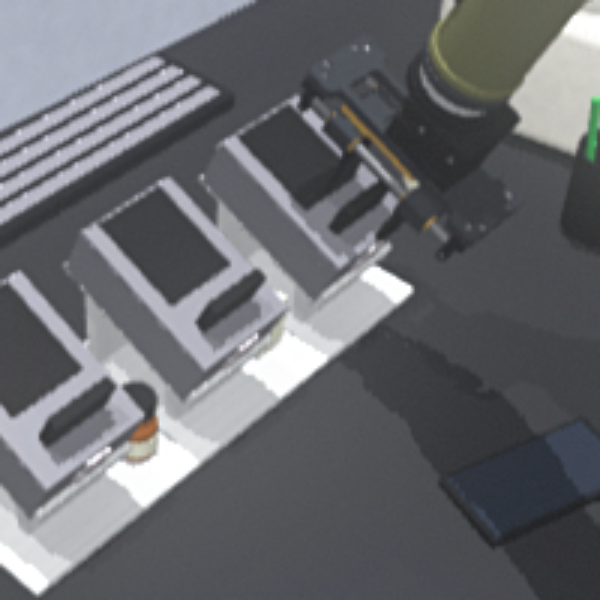

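The fingers straddle the right tab, which sits about (350,205) in the crop. I'll correct by 4 mm, then close.

Emit:
jog_arm:
  plan: [0.0044, -0.0002, 0.0041, 0.1, 0.2, -0.5, 0, 0, 0, 0, 0, 0, 0, 0, 0, 0, 0, 0]

```text
t: 3.82
eef_pos: [571.2, -165.5, 126.3]
eef_rot: [0.675, 0.707, 0.151, 0.144]
wrist_force: [-0.3, -0.1, 0.3]
width: 50.0
```

Emit:
jog_arm:
  plan: [0, 0, 0, 0, 0, 0, 0, 0, 0, 0, 0, 0, 0, 0, 0, 0, 0, 0, 0, 0, 0, 0, 0, 0]
  fingers: 0.0
  grip_force: 25

```text
t: 4.32
eef_pos: [571.1, -165.6, 126.2]
eef_rot: [0.676, 0.707, 0.151, 0.144]
wrist_force: [0.0, -0.3, 0.3]
width: 17.9
```

```bash
python3 - <<'E'
from h import *
p,r,s=st(); print(p,s["t"],s["wrist_force"],s["moment"],s["width"],s["joint_positions"])
t1,r1=target("right",0,8); print(r1.inv().apply(t1-p), np.degrees((r.inv()*r1).as_rotvec()))
E
```

```text
[ 571.1435 -165.6272  126.1805] 4.325 [ 0.0464 -0.3264  0.2927] [-0.0571  0.4457  0.0253] 17.851667580411945 [ 0.8327  0.0391 -0.507   2.054  -0.2117  0.672   0.5162]
[ 0.1243 -0.0543  0.1459] [ 0.0208 -0.0279  0.0262]
```

Emit:
jog_arm:
  plan: [0, 0, 0, 0, 0, 0, 0, 0, 0, 0, 0, 0]

```text
t: 4.58
eef_pos: [572.2, -165.5, 126.8]
eef_rot: [0.675, 0.707, 0.151, 0.145]
wrist_force: [5.1, -0.3, -2.8]
width: 12.0
```

```bash
python3 - <<'E'
from h import *
for a,b,n in((0,.01,1),(0,.02,1),(0,.05,1),(.02,.3,8),(0.0,0.3,10)):
    rows(*target("right",a,8),*target("right",b,8),n)
E
```

```text
1 rows of [-0.      0.0002 -0.0012] [ 0.6  0.  -0. ]  end [ 570.8425 -165.5164  127.2027] err mm [-0.0452 -0.0021 -0.0188]
1 rows of [ 0.      0.0005 -0.0024] [ 1.1  0.  -0. ]  end [ 570.6287 -165.5261  128.4209] err mm [-0.0111 -0.0005  0.0005]
1 rows of [-0.      0.0014 -0.006 ] [ 2.9  0.  -0. ]  end [ 569.9873 -165.5553  132.0758] err mm [0.0191 0.0009 0.0445]
8 rows of [ 0.      0.0009 -0.0042] [2. 0. 0.]  end [ 568.3964 -165.6275  162.5997] err mm [-0.228  -0.0104  0.0688]
10 rows of [ 0.      0.0008 -0.0036] [ 1.7 -0.  -0. ]  end [ 568.7014 -165.6137  162.6878] err mm [0.077  0.0035 0.1569]
```

Emit:
jog_arm:
  plan: [0, 0.0005, -0.0024, 1.1, 0, 0, 0, 0.0005, -0.0024, 1.1, 0, 0, 0, 0, 0, 0, 0, 0, 0, 0, 0, 0, 0, 0]

```text
t: 5.08
eef_pos: [571.4, -165.4, 128.8]
eef_rot: [0.678, 0.71, 0.138, 0.131]
wrist_force: [19.5, -3.3, -23.4]
width: 12.1
```

```bash
python3 - <<'E'
from h import *
p,r,s=st(); print(p,s["t"],s["wrist_force"],s["moment"],s["width"])
t1,r1=target("right",0,8); print(r1.inv().apply(p-t1), np.degrees((r1.inv()*r).as_rotvec()), r.inv().apply(s["wrist_force"]))
E
```

```text
[ 571.4057 -165.4125  128.8445] 5.075 [ 19.5316  -3.2997 -23.4281] [-0.7714 -2.1237 -0.3466] 12.115697170774727
[ 0.0783  1.386  -2.4692] [2.034  0.0647 0.006 ] [-4.2143  9.1932 28.965 ]
```

The right lid resists with 29 N along the pull, so it is caught. I'll back off, release, and go to the middle.

Emit:
jog_arm:
  plan: [0, -0.0005, 0.0024, -1.1, 0, 0, 0, -0.0005, 0.0024, -1.1, 0, 0, 0, 0, 0, 0, 0, 0]

```text
t: 5.45
eef_pos: [572.1, -165.5, 127.0]
eef_rot: [0.675, 0.707, 0.151, 0.145]
wrist_force: [6.5, 0.4, -1.7]
width: 12.3
```

Emit:
jog_arm:
  plan: [0, 0, 0, 0, 0, 0, 0, 0, 0, 0, 0, 0, 0, 0, 0, 0, 0, 0]
  fingers: 0.05

```text
t: 5.82
eef_pos: [570.5, -165.6, 125.8]
eef_rot: [0.676, 0.707, 0.15, 0.143]
wrist_force: [-0.0, 0.9, 0.7]
width: 34.0
```

```bash
python3 - <<'E'
from h import *
p,r,s=st(); print(p,s["t"],s["wrist_force"],s["width"])
t1,r1=target("right",0,60,1.2); p1=rows(p,r,t1,r1,2)
t2,r2=target("mid",0,60,1.2); p2=rows(*p1,t2,r2,4)
E
```

```text
[ 570.4974 -165.6444  125.7622] 5.825 [-0.0311  0.8759  0.7278] 34.01412669430338
2 rows of [ 0.0001  0.0009 -0.026 ] [-0. -0.  0.]  end [ 551.0368 -166.3639  174.012 ] err mm [-0.0774  0.0483 -0.0055]
4 rows of [0.041  0.0001 0.    ] [-0. -0.  0.]  end [543.8794  -2.5199 174.2634] err mm [ 0.0652 -0.0076  0.2459]
```

Emit:
jog_arm:
  plan: [0, 0.0009, -0.026, 0, 0, 0, 0, 0.0009, -0.026, 0, 0, 0, 0.041, 0.0001, 0, 0, 0, 0, 0.041, 0.0001, 0, 0, 0, 0, 0.041, 0.0001, 0, 0, 0, 0, 0.041, 0.0001, 0, 0, 0, 0, 0, 0, 0, 0, 0, 0, 0, 0, 0, 0, 0, 0]

```text
t: 6.82
eef_pos: [544.2, -3.3, 174.5]
eef_rot: [0.676, 0.707, 0.15, 0.144]
wrist_force: [-1.0, -0.4, 0.0]
width: 49.8
```

```bash
python3 - <<'E'
from h import *
p,r,s=st(); print(p,s["t"],s["wrist_force"],s["width"],s["joint_positions"])
t2,r2=target("mid",0,8,0.6); p2=rows(p,r,t2,r2,5)
c=optics.read_camera("wrist");cv2.imwrite("pics/w3.png",c["img"][:,:,::-1])
E
```

```text
[544.2265  -3.3254 174.542 ] 6.825 [-1.0405 -0.434   0.0048] 49.79184653135651 [ 0.7435 -0.1903 -0.7034  2.1177 -0.2192  0.7597  0.1967]
5 rows of [ 0.0002 -0.0002  0.0105] [0. 0. 0.]  end [564.6078  -1.402  126.1772] err mm [ 0.2126  0.1757 -0.0919]
```

View pics/w3.png

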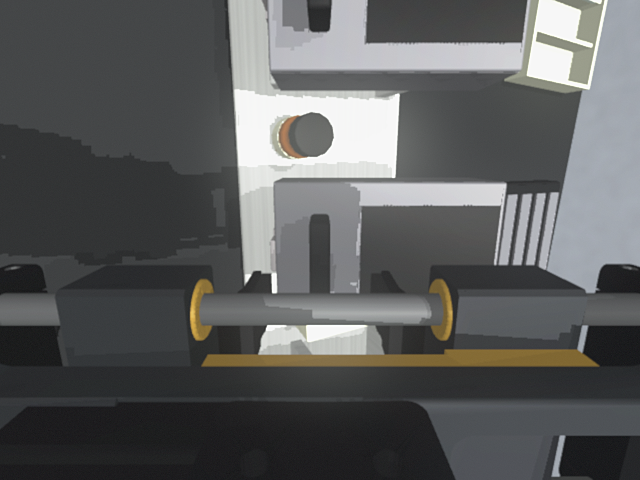

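The middle tab is at column 319 and the jaw centre projects to about 322, so it is about 2 mm off along −y. I'll descend with that correction.

Emit:
jog_arm:
  plan: [0.0002, -0.0004, 0.0105, 0, 0, 0, 0.0002, -0.0004, 0.0105, 0, 0, 0, 0.0002, -0.0004, 0.0105, 0, 0, 0, 0.0002, -0.0004, 0.0105, 0, 0, 0, 0.0002, -0.0004, 0.0105, 0, 0, 0, 0, 0, 0, 0, 0, 0, 0, 0, 0, 0, 0, 0]

```text
t: 7.75
eef_pos: [564.0, -0.7, 126.0]
eef_rot: [0.675, 0.707, 0.151, 0.144]
wrist_force: [-0.1, -1.0, 0.4]
width: 50.1
```

Emit:
jog_arm:
  plan: [0, 0, 0, 0, 0, 0, 0, 0, 0, 0, 0, 0, 0, 0, 0, 0, 0, 0, 0, 0, 0, 0, 0, 0, 0, 0, 0, 0, 0, 0, 0, 0, 0, 0, 0, 0]
  fingers: 0.0

```text
t: 8.5
eef_pos: [564.7, -0.7, 126.4]
eef_rot: [0.675, 0.707, 0.151, 0.144]
wrist_force: [5.1, 0.1, -2.6]
width: 11.6
```

```bash
python3 - <<'E'
from h import *
p,r,s=st(); print(p,s["t"],s["wrist_force"],s["width"],s["joint_positions"])
t1,r1=target("mid",0,8); print(r1.inv().apply(p-t1), np.degrees((r1.inv()*r).as_rotvec()), r.inv().apply(s["wrist_force"]))
E
```

```text
[564.7131  -0.701  126.3733] 8.5 [ 5.1253  0.0632 -2.5688] 11.577489780750888 [ 0.7576 -0.0619 -0.7711  2.1337 -0.0903  0.6327  0.0857]
[0.8614 0.9688 0.0502] [-0.133   0.0311 -0.0302] [-0.1736  3.6248  4.4387]
```

Emit:
jog_arm:
  plan: [0, 0.0005, -0.0024, 1.1, 0, 0, 0, 0.0005, -0.0024, 1.1, 0, 0, 0, 0, 0, 0, 0, 0, 0, 0, 0, 0, 0, 0]

```text
t: 9.0
eef_pos: [563.7, -0.7, 129.0]
eef_rot: [0.678, 0.71, 0.138, 0.131]
wrist_force: [19.1, 0.4, -22.8]
width: 11.9
```

```bash
python3 - <<'E'
from h import *
p,r,s=st(); print(p,s["t"],s["wrist_force"],s["moment"],s["width"])
t1,r1=target("mid",0,8); print(r1.inv().apply(p-t1), np.degrees((r1.inv()*r).as_rotvec()), r.inv().apply(s["wrist_force"]))
E
```

```text
[563.7048  -0.6893 129.0486] 9.0 [ 19.0561   0.4333 -22.8355] [-0.1486 -2.1566 -0.1111] 11.91502692241997
[ 0.9189  1.1373 -2.8033] [2.0427 0.1242 0.0185] [-0.4904  9.1354 28.3034]
```

The middle lid resists with 28 N, the same as the right, so it is caught too. On to the left.

Emit:
jog_arm:
  plan: [0, -0.0005, 0.0024, -1.1, 0, 0, 0, -0.0005, 0.0024, -1.1, 0, 0, 0, 0, 0, 0, 0, 0]

```text
t: 9.38
eef_pos: [564.4, -0.7, 127.0]
eef_rot: [0.675, 0.707, 0.151, 0.145]
wrist_force: [-0.9, -0.0, 4.8]
width: 11.8
```

Emit:
jog_arm:
  plan: [0, 0, 0, 0, 0, 0, 0, 0, 0, 0, 0, 0, 0, 0, 0, 0, 0, 0]
  fingers: 0.05

```text
t: 9.75
eef_pos: [563.2, -0.7, 125.3]
eef_rot: [0.676, 0.707, 0.15, 0.143]
wrist_force: [-0.1, -0.3, 0.2]
width: 34.2
```

```bash
python3 - <<'E'
from h import *
p,r,s=st(); print(p,s["t"],s["wrist_force"],s["width"])
t1,r1=target("mid",0,60,0); p1=rows(p,r,t1,r1,2)
t2,r2=target("left",0,60,0); p2=rows(*p1,t2,r2,4)
E
```

```text
[563.2158  -0.7288 125.2944] 9.75 [-0.0525 -0.2888  0.166 ] 34.1772455413649
2 rows of [-0.0004  0.0004 -0.0262] [-0. -0.  0.]  end [542.7323  -2.4962 173.5058] err mm [ 0.0132  0.0658 -0.0236]
4 rows of [ 0.0411 -0.      0.    ] [-0. -0.  0.]  end [535.1589 161.7292 173.5806] err mm [ 0.0398 -0.1087  0.0512]
```

Emit:
jog_arm:
  plan: [-0.0004, 0.0004, -0.0262, 0, 0, 0, -0.0004, 0.0004, -0.0262, 0, 0, 0, 0.0411, 0, 0, 0, 0, 0, 0.0411, 0, 0, 0, 0, 0, 0.0411, 0, 0, 0, 0, 0, 0.0411, 0, 0, 0, 0, 0, 0, 0, 0, 0, 0, 0, 0, 0, 0, 0, 0, 0]

```text
t: 10.75
eef_pos: [535.4, 160.9, 173.7]
eef_rot: [0.676, 0.707, 0.15, 0.143]
wrist_force: [0.4, -0.8, 0.1]
width: 49.8
```

```bash
python3 - <<'E'
from h import *
p,r,s=st(); print(p,s["t"],s["wrist_force"],s["width"],s["joint_positions"])
t2,r2=target("left",0,8,0); p2=rows(p,r,t2,r2,5)
c=optics.read_camera("wrist");cv2.imwrite("pics/w4.png",c["img"][:,:,::-1])
E
```

```text
[535.4424 160.9023 173.6683] 10.75 [ 0.3715 -0.7768  0.0642] 49.80609867750366 [ 0.7373 -0.1881 -1.0657  2.0694 -0.0586  0.7629 -0.2748]
5 rows of [ 0.0002 -0.0001  0.0104] [-0.  0.  0.]  end [556.0452 162.8381 125.9501] err mm [-0.2024  0.0406 -0.0749]
```

View pics/w4.png

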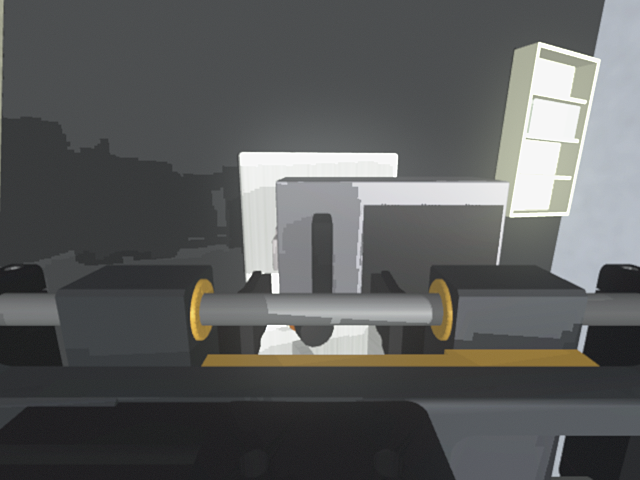

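The left tab is at column 322, centred. Descend and grip.

Emit:
jog_arm:
  plan: [0.0002, -0.0001, 0.0104, 0, 0, 0, 0.0002, -0.0001, 0.0104, 0, 0, 0, 0.0002, -0.0001, 0.0104, 0, 0, 0, 0.0002, -0.0001, 0.0104, 0, 0, 0, 0.0002, -0.0001, 0.0104, 0, 0, 0, 0, 0, 0, 0, 0, 0, 0, 0, 0, 0, 0, 0]

```text
t: 11.68
eef_pos: [556.3, 162.9, 126.3]
eef_rot: [0.676, 0.707, 0.15, 0.144]
wrist_force: [0.8, 0.4, 0.2]
width: 49.9
```

Emit:
jog_arm:
  plan: [0, 0, 0, 0, 0, 0, 0, 0, 0, 0, 0, 0, 0, 0, 0, 0, 0, 0, 0, 0, 0, 0, 0, 0, 0, 0, 0, 0, 0, 0, 0, 0, 0, 0, 0, 0]
  fingers: 0.0

```text
t: 12.42
eef_pos: [557.0, 163.8, 126.8]
eef_rot: [0.675, 0.707, 0.151, 0.144]
wrist_force: [4.0, 0.5, -1.8]
width: 11.9
```

Emit:
jog_arm:
  plan: [0, 0.0005, -0.0024, 1.1, 0, 0, 0, 0.0005, -0.0024, 1.1, 0, 0, 0, 0, 0, 0, 0, 0, 0, 0, 0, 0, 0, 0]

```text
t: 12.92
eef_pos: [556.0, 163.7, 131.4]
eef_rot: [0.678, 0.71, 0.138, 0.131]
wrist_force: [5.3, 1.1, -3.9]
width: 11.7
```

```bash
python3 - <<'E'
from h import *
p,r,s=st(); print(p,s["t"],s["wrist_force"],s["moment"],s["width"],s["joint_positions"])
t1,r1=target("left",0,8); print(r1.inv().apply(p-t1), np.degrees((r1.inv()*r).as_rotvec()), r.inv().apply(s["wrist_force"]))
E
```

```text
[556.0061 163.7313 131.361 ] 12.925 [ 5.281   1.0668 -3.9356] [ 0.0574 -0.4148  0.0644] 11.65606897676643 [ 0.8079  0.0574 -1.2304  2.0448  0.2803  0.7361 -0.5422]
[ 0.9439  1.9886 -4.9555] [ 2.1066  0.0838 -0.0138] [0.817  3.4727 5.6382]
```

The left lid follows with under 6 N, so it is the uncaught one. Raising it along the arc.

Emit:
jog_arm:
  plan: [0, 0.0009, -0.0042, 2.0, 0, 0, 0, 0.0009, -0.0042, 2.0, 0, 0, 0, 0.0009, -0.0042, 2.0, 0, 0, 0, 0.0009, -0.0042, 2.0, 0, 0, 0, 0, 0, 0, 0, 0]

```text
t: 13.55
eef_pos: [554.0, 163.6, 148.3]
eef_rot: [0.686, 0.718, 0.088, 0.083]
wrist_force: [3.8, -0.3, -1.6]
width: 11.7
```

```bash
cat > a.py <<'E'
from h import *
def lidang(name="left"):
    p,r,s=st(); print(p,s["t"],"F",s["wrist_force"],"w",s["width"],"q",s["joint_positions"])
    r1=target(name,0,8)[1]
    L0=lidR(0).as_matrix();h=G[name]+L0@np.array([120,0,-35.])
    # angle from position about hinge relative to shut
    a=L0.T@(p-h); b=L0.T@(target(name,0,8)[0]-h)
    print("phi pos",np.arctan2(a[2],-a[0])-np.arctan2(b[2],-b[0]),"phi rot",(r1.inv()*r).as_rotvec(),"radius",np.hypot(a[0],a[2]),np.hypot(b[0],b[2]),"Ftool",r.inv().apply(s["wrist_force"]))
lidang()
E
python3 a.py
```

```text
[553.9966 163.6184 148.2584] 13.55 F [ 3.7854 -0.2986 -1.5915] w 11.664410152384333 q [ 0.7448  0.1906 -1.208   1.9113  0.3295  0.9581 -0.5543]
phi pos 0.183145670050679 phi rot [ 0.1773  0.0017 -0.0001] radius 121.79920157142315 122.43565657111488 Ftool [-0.4747  3.2777  2.446 ]
```

Emit:
jog_arm:
  plan: [0, 0.0009, -0.0042, 2.0, 0, 0, 0, 0.0009, -0.0042, 2.0, 0, 0, 0, 0.0009, -0.0042, 2.0, 0, 0, 0, 0.0009, -0.0042, 2.0, 0, 0, 0, 0, 0, 0, 0, 0, 0, 0, 0, 0, 0, 0]

```text
t: 14.3
eef_pos: [554.3, 163.7, 165.3]
eef_rot: [0.69, 0.722, 0.038, 0.036]
wrist_force: [6.4, 0.9, -3.9]
width: 11.7
```

```bash
python3 a.py; python3 - <<'E'
from h import *
c=optics.read_camera("side");cv2.imwrite("pics/s5.png",cv2.resize(c["img"][180:380,180:400,::-1],None,fx=3,fy=3))
E
```

```text
[554.3495 163.6504 165.2668] 14.3 F [ 6.4296  0.9496 -3.9271] w 11.675543984167946 q [ 0.6535  0.3157 -1.1654  1.7724  0.3631  1.1662 -0.5648]
phi pos 0.3227924570912821 phi rot [ 0.3145  0.0008 -0.0007] radius 122.02229635104666 122.43565657111488 Ftool [0.649  6.0223 4.5797]
```

View pics/s5.png

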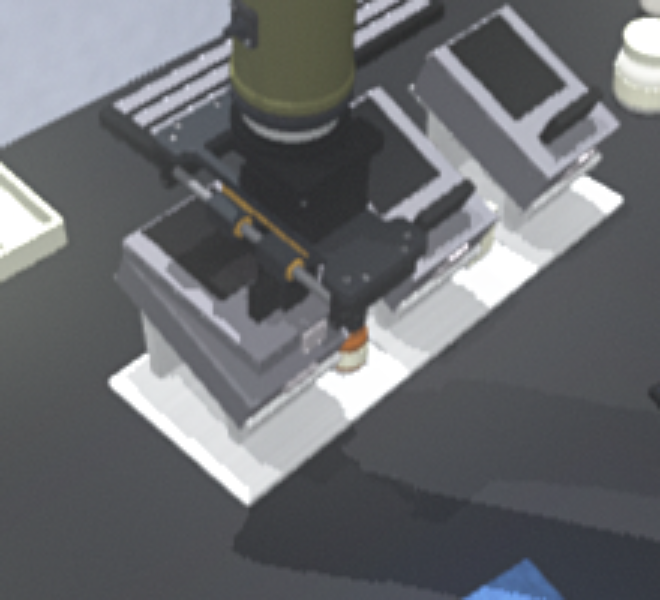

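The side view shows the left lid well open, about 0.31 rad by the tool pose. Lowering it along the same arc with a firmer grip.

Emit:
jog_arm:
  plan: [0, -0.0009, 0.0042, -2.0, 0, 0, 0, -0.0009, 0.0042, -2.0, 0, 0, 0, -0.0009, 0.0042, -2.0, 0, 0, 0, -0.0009, 0.0042, -2.0, 0, 0, 0, 0, 0, 0, 0, 0]
  grip_force: 45

```text
t: 14.98
eef_pos: [554.0, 163.6, 148.7]
eef_rot: [0.685, 0.718, 0.089, 0.085]
wrist_force: [10.5, 3.6, -5.4]
width: 11.8
```

```bash
python3 a.py
```

```text
[554.0338 163.5908 148.6646] 14.975 F [10.478   3.5798 -5.4295] w 11.792236176816177 q [ 0.7522  0.1856 -1.2148  1.9152  0.3296  0.9525 -0.5547]
phi pos 0.18646944754946404 phi rot [ 0.1716  0.0005 -0.0008] radius 121.7494004115952 122.43565657111488 Ftool [3.0895 8.9801 7.8673]
```

Emit:
jog_arm:
  plan: [0, -0.0009, 0.0042, -2.0, 0, 0, 0, -0.0005, 0.0021, -1.0, 0, 0, 0, 0, 0, 0, 0, 0]

```text
t: 15.35
eef_pos: [554.5, 163.6, 142.7]
eef_rot: [0.683, 0.715, 0.108, 0.103]
wrist_force: [9.1, 1.9, -5.3]
width: 11.7
```

```bash
python3 a.py
```

```text
[554.4509 163.6247 142.726 ] 15.35 F [ 9.0671  1.946  -5.3015] w 11.671592480186545 q [ 0.7849  0.1351 -1.2304  1.9653  0.3109  0.8717 -0.5487]
phi pos 0.13755523922078933 phi rot [ 0.1196  0.0004 -0.0007] radius 121.67057375294067 122.43565657111488 Ftool [1.5246 7.1777 7.7629]
```

Emit:
jog_arm:
  plan: [0, -0.0005, 0.0021, -1.0, 0, 0, 0, -0.0005, 0.0021, -1.0, 0, 0, 0, 0, 0, 0, 0, 0]

```text
t: 15.72
eef_pos: [554.9, 163.6, 138.9]
eef_rot: [0.681, 0.713, 0.12, 0.115]
wrist_force: [8.1, 1.7, 0.3]
width: 11.8
```

```bash
python3 a.py
```

```text
[554.9095 163.6237 138.867 ] 15.725 F [8.0588 1.7063 0.2585] w 11.819968572769143 q [ 0.804   0.1004 -1.2387  1.9981  0.2964  0.8169 -0.544 ]
phi pos 0.105610455437541 phi rot [ 0.0847  0.0001 -0.0007] radius 121.59027807615821 122.43565657111488 Ftool [1.3336 7.764  2.4218]
```

Emit:
jog_arm:
  plan: [0, -0.0005, 0.0021, -1.0, 0, 0, 0, -0.0005, 0.0021, -1.0, 0, 0, 0, 0, 0, 0, 0, 0]

```text
t: 16.1
eef_pos: [555.5, 163.7, 134.7]
eef_rot: [0.679, 0.711, 0.133, 0.127]
wrist_force: [9.7, 2.0, -1.2]
width: 11.6
```

```bash
python3 a.py
```

```text
[555.5026 163.6735 134.6867] 16.1 F [ 9.6956  2.0262 -1.1716] w 11.578214874428301 q [ 0.8194  0.066  -1.2443  2.0311  0.2815  0.7604 -0.5397]
phi pos 0.07087777378730731 phi rot [ 0.0495  0.0002 -0.0007] radius 121.5460189943717 122.43565657111488 Ftool [1.5771 8.696  4.6233]
```

Emit:
jog_arm:
  plan: [0, -0.0005, 0.0021, -1.0, 0, 0, 0, -0.0005, 0.0021, -1.0, 0, 0, 0, 0, 0, 0, 0, 0]

```text
t: 16.48
eef_pos: [556.3, 163.7, 130.0]
eef_rot: [0.676, 0.708, 0.146, 0.139]
wrist_force: [15.8, 2.8, -7.6]
width: 11.8
```

```bash
python3 a.py
```

```text
[556.2603 163.7398 130.0389] 16.475 F [15.8     2.7552 -7.5824] w 11.81595911206636 q [ 0.8304  0.0336 -1.2468  2.0645  0.2678  0.7019 -0.5371]
phi pos 0.03213323200939111 phi rot [ 0.0139  0.0012 -0.0006] radius 121.57199394488141 122.43565657111488 Ftool [ 2.0131 11.6361 13.2391]
```

Emit:
jog_arm:
  plan: [0, -0.0005, 0.0021, -1.0, 0, 0, 0, 0, 0, 0, 0, 0]

```text
t: 16.73
eef_pos: [556.7, 163.8, 128.0]
eef_rot: [0.675, 0.707, 0.152, 0.144]
wrist_force: [17.3, 3.0, -10.2]
width: 11.2
```

```bash
python3 a.py
```

```text
[556.7373 163.7788 127.9508] 16.725 F [ 17.2544   3.0087 -10.2194] w 11.183147744090332 q [ 0.8341  0.0182 -1.2471  2.0805  0.2623  0.6734 -0.5373]
phi pos 0.01451555746494343 phi rot [-0.0037  0.0015 -0.0005] radius 121.50902572171076 122.43565657111488 Ftool [ 2.1928 11.6548 16.4487]
```

Emit:
jog_arm:
  plan: [0, 0, 0.0015, 0, 0, 0, 0, 0, 0, 0, 0, 0]

```text
t: 16.98
eef_pos: [557.0, 163.8, 126.7]
eef_rot: [0.675, 0.707, 0.151, 0.144]
wrist_force: [7.8, 1.1, -0.7]
width: 11.8
```

```bash
python3 a.py; python3 -c "
from h import *
p,r,s=st();print(s['moment'],r.inv().apply(s['moment']))"
```

```text
[556.954  163.7688 126.7416] 16.975 F [ 7.8181  1.1323 -0.6967] w 11.830380144618069 q [ 0.8304  0.0264 -1.2473  2.0798  0.2763  0.6752 -0.5487]
phi pos 0.004413850994353652 phi rot [-0.0021  0.0006 -0.0009] radius 121.54929595416978 122.43565657111488 Ftool [0.7684 6.891  3.8489]
[ 0.0029 -1.0732  0.0034] [-1.0722 -0.0413 -0.0225]
```

Emit:
jog_arm:
  plan: [0, 0, 0.0015, 0, 0, 0, 0, 0, 0, 0, 0, 0]

```text
t: 17.23
eef_pos: [557.1, 163.8, 126.3]
eef_rot: [0.675, 0.708, 0.15, 0.145]
wrist_force: [-9.1, -3.4, 21.1]
width: 11.8
```

```bash
python3 a.py; python3 -c "
from h import *
p,r,s=st();print(s['moment'],r.inv().apply(s['moment']))"
```

```text
[557.0772 163.7679 126.3465] 17.225 F [-9.1396 -3.3957 21.0842] w 11.784350819980215 q [ 0.8263  0.0327 -1.2476  2.0778  0.2894  0.6798 -0.5599]
phi pos 0.0010207372984255836 phi rot [-0.0003 -0.002  -0.0015] radius 121.51392902672082 122.43565657111488 Ftool [ -3.023    0.0965 -23.0317]
[-0.4638  0.2914 -0.2517] [ 0.3131 -0.5131  0.0461]
```

It is at the firm stop, with 23 N of press at the shut pose. Now I'll test whether it caught by relieving the press and tugging.

Emit:
jog_arm:
  plan: [0, 0, -0.002, 0, 0, 0, 0, 0.0005, -0.0024, 1.1, 0, 0, 0, 0, 0, 0, 0, 0, 0, 0, 0, 0, 0, 0]

```text
t: 17.73
eef_pos: [556.5, 163.7, 128.5]
eef_rot: [0.677, 0.709, 0.146, 0.137]
wrist_force: [22.9, 3.2, -19.9]
width: 11.6
```

```bash
python3 a.py
```

```text
[556.5174 163.7413 128.4567] 17.725 F [ 22.9378   3.225  -19.8615] w 11.630612939979965 q [ 0.8292  0.0416 -1.2472  2.0646  0.2765  0.7014 -0.5432]
phi pos 0.018958373250095195 phi rot [ 0.0158  0.0029 -0.0003] radius 121.62411275663071 122.43565657111488 Ftool [ 2.0976 13.4217 27.3219]
```

Emit:
jog_arm:
  plan: [0, 0.0005, -0.0024, 1.1, 0, 0, 0, 0, 0, 0, 0, 0]

```text
t: 17.98
eef_pos: [556.1, 163.6, 129.4]
eef_rot: [0.678, 0.71, 0.14, 0.13]
wrist_force: [35.3, 7.1, -40.5]
width: 11.9
```

```bash
python3 a.py
```

```text
[556.1141 163.6257 129.3527] 17.975 F [ 35.2764   7.1082 -40.4616] w 11.911416843559518 q [ 0.8246  0.061  -1.2456  2.0494  0.2829  0.7277 -0.5431]
phi pos 0.02683076991270275 phi rot [0.0346 0.0053 0.0006] radius 121.84979830101786 122.43565657111488 Ftool [ 5.2373 17.7957 50.8722]
```

The lid now resists a 50 N tug, so it has caught. I'll back off, press once more to the stop, and release.

Emit:
jog_arm:
  plan: [0, -0.0005, 0.0024, -1.1, 0, 0, 0, -0.0005, 0.0024, -1.1, 0, 0, 0, 0, 0.001, 0, 0, 0, 0, 0, 0, 0, 0, 0]

```text
t: 18.48
eef_pos: [556.9, 163.7, 126.8]
eef_rot: [0.675, 0.707, 0.15, 0.144]
wrist_force: [0.6, -2.1, 10.5]
width: 11.5
```

```bash
python3 a.py
```

```text
[556.867  163.6807 126.7538] 18.475 F [ 0.5875 -2.0869 10.4548] w 11.474367845330153 q [ 0.8311  0.0278 -1.2493  2.079   0.28    0.6774 -0.5521]
phi pos 0.004670707907821675 phi rot [-0.0013 -0.0007 -0.0009] radius 121.6355223328526 122.43565657111488 Ftool [-2.122   4.712  -9.3433]
```

Pressing 9 N at the shut pose. Release slowly and withdraw square to the lid.

Emit:
jog_arm:
  plan: [0, 0, 0.001, 0, 0, 0, 0, 0, -0.001, 0, 0, 0, 0, 0, 0, 0, 0, 0]

```text
t: 18.85
eef_pos: [556.9, 163.7, 126.8]
eef_rot: [0.675, 0.707, 0.151, 0.144]
wrist_force: [0.4, -1.2, 9.1]
width: 11.7
```

Emit:
jog_arm:
  plan: [0, 0, 0, 0, 0, 0, 0, 0, 0, 0, 0, 0, 0, 0, 0, 0, 0, 0, 0, 0, 0, 0, 0, 0]
  fingers: 0.05

```text
t: 19.35
eef_pos: [554.7, 163.5, 124.3]
eef_rot: [0.676, 0.708, 0.149, 0.142]
wrist_force: [-0.8, 0.2, 0.4]
width: 43.7
```

Emit:
jog_arm:
  plan: [0, 0, -0.015, 0, 0, 0, 0, 0, -0.025, 0, 0, 0, 0, 0, -0.025, 0, 0, 0, 0, 0, -0.025, 0, 0, 0, 0, 0, -0.03, 0, 0, 0, 0, 0, 0, 0, 0, 0]

```text
t: 20.1
eef_pos: [507.0, 164.3, 236.8]
eef_rot: [0.674, 0.709, 0.151, 0.143]
wrist_force: [-0.6, 0.0, 0.2]
width: 49.9
```

```bash
python3 - <<'E'
from h import *
p,r,s=st(); print(p,s["t"],s["wrist_force"],s["width"],s["joint_positions"])
for n in ("side","top","wrist"):
    c=optics.read_camera(n);cv2.imwrite(f"pics/{n}6.png",c["img"][:,:,::-1])
E
```

```text
[506.9576 164.261  236.8196] 20.1 [-0.6243  0.0311  0.2183] 49.92982288768651 [ 0.4725 -0.2981 -0.7876  2.0367 -0.1217  0.9132 -0.2304]
```

View pics/wrist6.png

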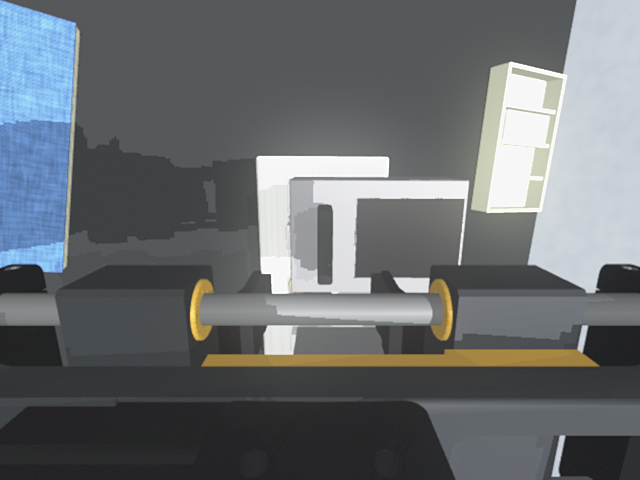

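View pics/side6.png

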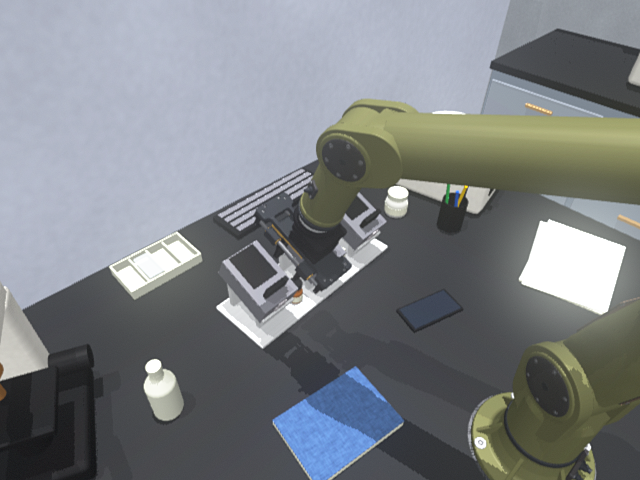

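The left case looks shut in both views: its tab is at (325,245) in the wrist view and the front seam is closed in the side view. Joint 2 is near its bound, so I'll un-tilt and swing back to clear the view.

```bash
python3 - <<'E'
from h import *
p,r,s=st()
a=target("left",0.3,0)[1]
e=rows(p,r,p+np.array([25,-20,45.]),a,4)
b=R.from_quat([0.9771,0.2128,-0.0002,-0.0009])
f=rows(*e,np.array([300,-560,270.]),b,18)
w=b
E
```

```text
4 rows of [-0.0053  0.0091 -0.009 ] [ 4.2 -0.   0. ]  end [531.1729 141.4852 278.4197] err mm [-0.1564 -0.0603  0.0913]
18 rows of [-0.0427  0.0086  0.0003] [ 0.3 -0.2  3.8]  end [ 299.8375 -559.6375  269.4668] err mm [-0.1625  0.3625 -0.5332]
```

Emit:
jog_arm:
  plan: [-0.0053, 0.0091, -0.009, 4.2, 0, 0, -0.0053, 0.0091, -0.009, 4.2, 0, 0, -0.0053, 0.0091, -0.009, 4.2, 0, 0, -0.0053, 0.0091, -0.009, 4.2, 0, 0, 0, 0, 0, 0, 0, 0]

```text
t: 20.88
eef_pos: [533.4, 139.3, 278.8]
eef_rot: [0.691, 0.72, 0.045, 0.04]
wrist_force: [-0.1, 0.4, 0.6]
width: 49.7
```

Emit:
jog_arm:
  plan: [-0.0427, 0.0086, 0.0003, 0.3, -0.2, 3.8, -0.0427, 0.0086, 0.0003, 0.3, -0.2, 3.8, -0.0427, 0.0086, 0.0003, 0.3, -0.2, 3.8, -0.0427, 0.0086, 0.0003, 0.3, -0.2, 3.8, -0.0427, 0.0086, 0.0003, 0.3, -0.2, 3.8, -0.0427, 0.0086, 0.0003, 0.3, -0.2, 3.8, -0.0427, 0.0086, 0.0003, 0.3, -0.2, 3.8, -0.0427, 0.0086, 0.0003, 0.3, -0.2, 3.8, -0.0427, 0.0086, 0.0003, 0.3, -0.2, 3.8]

```text
t: 22.0
eef_pos: [522.2, -245.6, 278.3]
eef_rot: [0.873, 0.486, 0.028, 0.022]
wrist_force: [0.2, -0.5, 0.3]
width: 49.7
```

```bash
python3 - <<'E'
from h import *
p,r,s=st(); print(p,s["t"],s["wrist_force"],s["joint_positions"])
b=R.from_quat([0.9771,0.2128,-0.0002,-0.0009])
f=rows(p,r,np.array([300,-560,270.]),b,9)
E
```

```text
[ 522.2298 -245.6405  278.2838] 22.0 [ 0.2212 -0.4981  0.3278] [ 0.8825  0.1208 -0.5208  1.5975  0.0468  1.3699 -0.1952]
9 rows of [-0.0425  0.0085  0.0005] [ 0.4 -0.3  3.7]  end [ 300.4206 -559.8063  269.8961] err mm [ 0.4206  0.1937 -0.1039]
```

Emit:
jog_arm:
  plan: [-0.0425, 0.0085, 0.0005, 0.4, -0.3, 3.7, -0.0425, 0.0085, 0.0005, 0.4, -0.3, 3.7, -0.0425, 0.0085, 0.0005, 0.4, -0.3, 3.7, -0.0425, 0.0085, 0.0005, 0.4, -0.3, 3.7, -0.0425, 0.0085, 0.0005, 0.4, -0.3, 3.7, -0.0425, 0.0085, 0.0005, 0.4, -0.3, 3.7, -0.0425, 0.0085, 0.0005, 0.4, -0.3, 3.7, -0.0425, 0.0085, 0.0005, 0.4, -0.3, 3.7, 0, 0, 0, 0, 0, 0]

```text
t: 23.12
eef_pos: [329.9, -536.1, 271.0]
eef_rot: [0.97, 0.243, -0.001, 0.001]
wrist_force: [0.2, -0.0, -0.8]
width: 50.1
```

```bash
python3 - <<'E'
from h import *
p,r,s=st(); print(p,s["t"],s["wrist_force"],np.abs(s["dq"]).max())
out=[]
for n,(x0,y0,x1,y1) in (("top",(90,195,520,320)),("side",(130,170,480,430))):
    c=optics.read_camera(n)["img"][:,:,::-1];cv2.imwrite(f"pics/{n}7.png",c)
    o=cv2.imread(f"pics/{n}0.png");d=cv2.absdiff(c,o).max(2)
    m=(d>40).astype(np.uint8)[y0:y1,x0:x1]
    k,l,stt,ce=cv2.connectedComponentsWithStats(cv2.morphologyEx(m,cv2.MORPH_OPEN,np.ones((2,2),np.uint8)))
    print(n,[(ce[i]+[x0,y0],stt[i,4]) for i in range(1,k) if stt[i,4]>4])
c=cv2.imread("pics/side7.png")[170:350,210:400];cv2.imwrite("pics/side7z.png",cv2.resize(c,None,fx=3.3,fy=3.3,interpolation=cv2.INTER_CUBIC))
E
```

```text
[ 329.9368 -536.075   271.0049] 23.125 [ 0.2085 -0.0418 -0.8298] 0.06716360205299998
top []
side []
```

View pics/side7z.png

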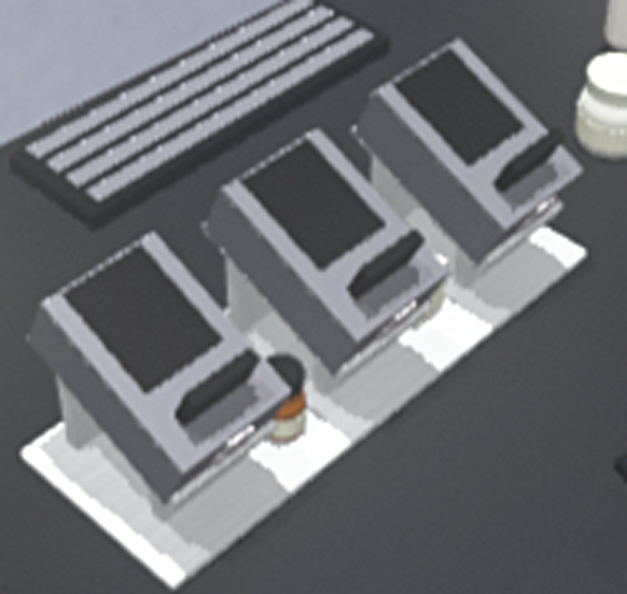

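All three lids lie shut, and nothing around them differs from the first pictures in either view. Handing in.

```bash
python3 -c "
from workcell import workorder
print(workorder.sign_off())"
```

```text
the job is handed in; nothing more can be done
None
```

The left case was the one that hadn't caught. It is now shut and caught, all three cases are shut, and the job was handed in about 23 s in.

- **Finding it:** tugging the right and middle tabs met about 28–29 N of firm resistance. The left lid followed with under 6 N.
- **Opening and shutting:** I raised the left lid to about 0.31 rad, then brought it down the same arc and pressed to the firm stop with about 23 N.
- **Checks:** the left lid then held against a tug of about 50 N, and I pressed it down again with about 9 N before letting go. The final top and side pictures show no visible change from the first ones around the cases and the bystanders. The arm stands clear of the rack.

**What was less clear:**
- I did not sense a distinct snap in the force readings while closing, so the evidence that it caught is the tug afterwards.
- That 50 N tug was harder than I had planned.
- During it the tool pose read up to about 0.027 rad. I put that down to arm give and slip at the tab, since the readings went back to the shut pose.
- I did not tug the lid again after the last press.

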